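# Load the keyed sample carousel into the sloping reader and latch it

### The job

Two sample carousels stand on the bench. Fit the one that suits the D-shaped seat on the reader's sloping deck: turn it so that its flat lies against the seat's flat and put it fully home, then slide the latch down over its rim as far as it goes and let go. Do not knock over the flask or the jar.

Things in the scene. Friction and masses are not known exactly. Their poses are not given: they have to be found in the camera images.
- carousel_deep_grip (a point): Carousel that fits: grey disc 110 mm across, 16 mm thick, 0.17-0.34 kg, cut off by a deep flat (straight edge 75 mm long, 40 mm from the axis) on its -x side. On its middle a black upright bar handle, 50 mm long (x), 20 thick (y), top 61 mm above the disc's underside. Point: on the disc's axis inside the bar, 40 mm above the underside; z = disc axis, up. Starts flat on the bench.
- carousel_shallow_grip (a point): The same point of the other carousel, the same in everything except that its flat is shallow (a straight edge 50 mm long, 49 mm from the axis), so that it cannot go into the seat. The two may stand in each other's places.
- seat (a point): Centre of the floor of the D-shaped seat: aluminium turntable 126 mm across, on the white reader's deck. z points out, square to the deck; the seat's flat is on its -x side, 41.5 mm from the centre; round part 56.5 mm radius; wall 10 mm high, mouth chamfered 3 mm. With a carousel home its grip point lies 40 mm up z. The turntable is too stiff to turn; its angle differs each time, within 30 degrees of flat-down-slope.
- latch_knob (a point): Centre of the latch's black grip block: 18 mm along x, 14 thick along y, 34 high along z. z is square to the deck, x points up the slope. It stands on a steel blade 32 mm wide (y), 5 thick, whose top is 16.5 mm below this point. The blade slides along -x, down the slope. When open, this point is 98 mm up the slope from the seat's centre and 24 mm above the top of a seated disc.
- latch (a joint): Latch slide in m: 0 open (clear of the seat) to 0.030 closed (blade over the rim, 2.5 mm above a carousel that is home; one that is not home blocks it). Starts at 0 to 0.004. About 3 N moves it; it stays where it is left.
- flask: Conical flask, 69 mm wide, 118 mm high, standing on the bench; origin at the centre of its underside, z up.
- jar: White open jar, 69 mm wide, 134 mm high, standing on the bench; origin at the centre of its underside, z up.
- console: White reader console, 190 mm wide, fixed to the bench; its deck slopes 25 degrees, low side (-x) towards the robot's right. Origin on the bench below the seat's middle, z up. The deck carries the seat and, up the slope from it, the latch between two low steel rails.
Mind the look-alikes: they are no part of the job. Leave any pink look-alike of the part that bears carousel_deep_grip alone.

How it is judged:
On the way, in this order (a step that is already met when the one before it is completed fails the run):
1. the deep-flat carousel is home in the seat, flat to flat (z of carousel_deep_grip in the frame of seat below 0.043 m and x of carousel_deep_grip in the frame of seat between -0.005 and 0.005 m and y of carousel_deep_grip in the frame of seat between -0.005 and 0.005 m and angle between the x axis of carousel_deep_grip and the x axis of seat, either way round below 0.12 rad and angle between the z axis of carousel_deep_grip and the z axis of seat, either way round below 0.06 rad), for 0.2 s.
2. the latch is closed over the rim (value of joint latch above 0.026 m), for 0.2 s.
At the end, for the whole second after the job is handed in: The deep-flat carousel is home and at rest: grip point 37 to 43 mm up the seat's z axis and within 5 mm in its x and y; disc and seat axes parallel within 0.06 rad, flats within 0.12 rad; the latch is closed to at least 26 of its 30 mm (all of step 1 and z of carousel_deep_grip in the frame of seat above 0.037 m and value of joint latch above 0.026 m and linear speed of carousel_deep below 0.02 m/s); the robot touches nothing.
It fails at once if the flask is knocked over (angle between flask's own z axis and vertical above 0.6 rad).
It fails at once if the jar is knocked over (angle between jar's own z axis and vertical above 0.6 rad).
It also fails if it takes over 53 s, if anything falls off the work surface, if the arm or the gripper's body presses on something with over 40 N, if the wrist force passes 120 N, or if a joint passes its speed limit or range.

### The arm

A 6-joint arm with a two-finger parallel gripper is mounted at the origin on a cart in front of the work surface, level with it; the furniture and walls round the work are solid. World frame = base frame: x ahead of the robot, y to its left, z up, the work surface at z = 0. Lengths are in m, angles in rad, forces in N, time in s.
With the tool pointing down it reaches from about 0.25 to 0.725 m from the base axis. Payload 4 kg.
Tool frame: the origin (TCP) lies between the finger pads; the fingertips stand 8 mm ahead of it and the grasp point (between the pads) lies 11 mm behind it; z points along the fingers, y is the direction in which the jaws open and shut (so a half turn about z gives the same grasp; the last joint's range is limited). The gripper opens to 85 mm and grips with 20 to 120 N. Pads are 22 mm wide; open, the fingers measure 114 mm over their backs; the gripper's body (76 mm by 85 mm) begins 54 mm behind the grasp point. The pads swing forward as they close: fully open they stand 13 mm farther back than shut.
Start: joints at [-1.226, 0.241, 0.005, 1.335, 0, 1.571], TCP at [0.169, -0.471, 0.239] pointing down, gripper open.
Joint ranges: [-2.72, 2.72], [-1.05, 1.87], [-1.09, 1.28], [-1.99, 2.15], [-1.42, 1.44], [-3.14, 3.14]. Speed limits (rad/s): [2.79, 2.79, 3.14, 3.14, 3.14, 3.14].

### API

Orientations are given as a unit quaternion [x, y, z, w].
In Python, from workcell import * gives the robot as it stands.
- The arm moves only by the tool send_rows, never from a script. Its argument "increments" is a list that holds one entry, the list of rows, each a list of 6 numbers: the shift along the tool's x, y, z in units of 50 mm (1.0 is 50 mm), then the turn, a rotation vector about the tool's x, y, z in units of 10 degrees (1.0 is 10 degrees). In form: [[[x, y, z, ax, ay, az], ...]]. A call has 1 to 8 rows; each row shifts and turns the commanded pose from where the row before left it, along the tool's axes as they then stand; what a row does not reach is not made up. A row lasts 1/8 s, in which the tool goes at most 62.5 mm and 10.7 degrees, less where a joint would pass 70% of its speed; a pose out of reach is approached as far as the arm can. A call with a number of a shift or a turn outside -1 to 1 is refused whole. A call with a gripper value outside its range is refused whole. "grip" is the closure, from 0 (fully open) to 1 (shut), set as the call begins (left out, the last holds). The fingers move at their own pace and stop on an object; the grip force is fixed at half the most. Time passes only in rows, so rows that do not move let the fingers close. It gives the time, the measured TCP pose, the force and the opening at its end, in the units of the state.
- get_obs(): the state, without advancing time (a new reading comes with each control period).
- camera(name): name is "side" or "top" or "wrist"; returns a dict with "color" (420x560x3 uint8, red, green, blue), "z_map" (420x560 float32, m along the optical axis (not along the pixel's ray), 0 where there is no reading), "intrinsics" (3x3 intrinsics, pixels), "pose" (4x4, takes a point from camera to world coordinates); the wrist camera has in their place "mount" (4x4, takes a point from camera to tool coordinates, whose origin is the TCP and whose axes are the flange's). Camera axes: x right, y down, z forward; pixel columns grow to the right and rows downward; lengths in m; the calibration is good to about 2 mm. A picture is of the moment at which its call begins: read the wrist's pose just before it.
- job_done(): hands the job in, once; it reports no verdict.
The state is a dict: "clock": time; "joint_pos": joint angles; "joint_vel": joint speeds; "tau": joint torques, N m; "eef_pos": TCP position; "tool_rot": TCP orientation; "ft_force": force on the tool from outside, world axes, zero at the start; "ft_torque": the same for the moment, N m; "grip_width": finger opening in m.
Only numpy, scipy, OpenCV 4.12 (cv2) and the standard library are available. Lean on these libraries where they do the work, as an engineer would, in place of code of your own. Each camera call takes 0.05 s, during which the arm holds its last target.

## Working session

There is one attempt and no reset: what is moved stays moved. The work goes in short steps, Python scripts to look and compute and a tool call to move; the robot and the scene stay as the last step left them, time stands still between calls to the robot, and variables do not carry over. Pictures are saved under pics/ and viewed, and the job is handed in when it is done.

Besides the shell and the picture viewer there is one more tool, called after "Request:" by a JSON object that holds its "name" and its "arguments", one argument or row to a line. send_rows: Moves the arm, as the interface text tells. Its arguments: {"type":"object","properties":{"increments":{"type":"array"},"grip":{"type":"number"}},"required":["increments"]}

```bash
ls; mkdir -p pics; python3 - <<'E'
from workcell import *
import cv2,numpy as np,pickle
o=get_obs();print(o)
d={}
for n in ["side","top","wrist"]:
    c=camera(n);d[n]=c
    cv2.imwrite(f"pics/{n}0.png",cv2.cvtColor(c["color"],cv2.COLOR_RGB2BGR))
    print(n,c["intrinsics"].tolist(),np.round(c.get("pose",c.get("mount")),4).tolist())
d["obs"]=o
pickle.dump(d,open("d0.pkl","wb"))
E
```

```text
pics
{'clock': 0.0, 'joint_pos': array([-1.22600685e+00,  2.41382181e-01,  3.71049803e-03,  1.33518503e+00,
        2.56130432e-05,  1.57078159e+00]), 'joint_vel': array([-5.26120359e-04,  1.03500992e-03,  8.39862484e-04, -2.77521824e-05,
       -1.81253113e-03,  3.08850134e-04]), 'tau': array([ 2.19613787e-03, -3.72323155e+01,  2.52404326e+01,  1.70797185e-02,
        5.97099825e-05, -6.38090807e-07]), 'eef_pos': array([ 0.16879809, -0.46999073,  0.23842307]), 'tool_rot': array([ 9.85175009e-01,  1.71549236e-01, -1.64097611e-04, -1.01712226e-03]), 'ft_force': array([-0.5007261 , -0.28974711,  0.426597  ]), 'ft_torque': array([ 0.03589234, -0.00179667,  0.01124592]), 'grip_width': 0.08531368473387374}
side [[474.8132054408282, 0.0, 277.60322339290656], [0.0, 474.8132054408282, 208.41013261246184], [0.0, 0.0, 1.0]] [[-0.9284, -0.1776, 0.3264, 0.0642], [-0.3714, 0.4128, -0.8317, 1.2378], [0.0129, -0.8934, -0.4491, 0.752], [0.0, 0.0, 0.0, 1.0]]
top [[439.06387638115274, 0.0, 279.8891387265744], [0.0, 439.06387638115274, 215.22372591876882], [0.0, 0.0, 1.0]] [[-0.0147, -0.9895, 0.1438, 0.344], [-0.9999, 0.0151, 0.0014, 0.0318], [-0.0036, -0.1438, -0.9896, 1.5855], [0.0, 0.0, 0.0, 1.0]]
wrist [[332.03718677203574, 0.0, 278.1594406080589], [0.0, 332.03718677203574, 209.5845014568592], [0.0, 0.0, 1.0]] [[-0.0002, -0.9551, -0.2963, 0.0761], [1.0, -0.0004, 0.0008, -0.001], [-0.0009, -0.2963, 0.9551, -0.1348], [0.0, 0.0, 0.0, 1.0]]
```

View pics/top0.png

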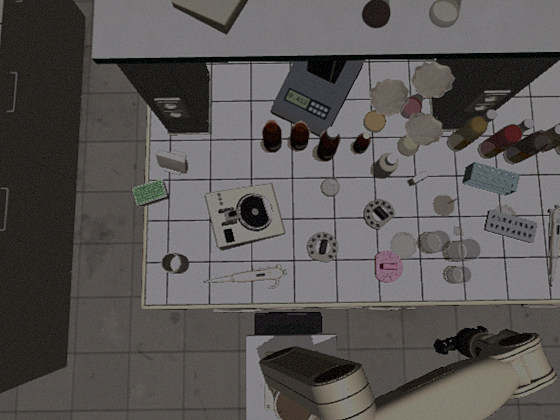

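View pics/side0.png

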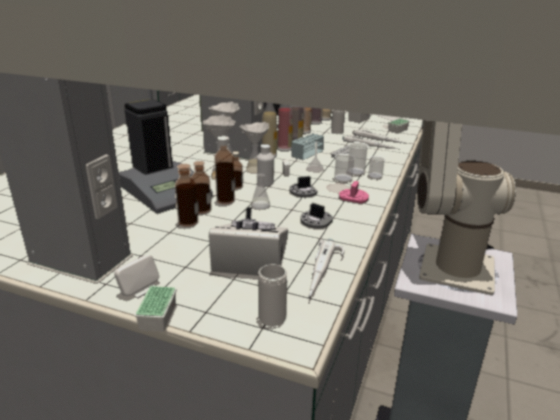

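View pics/wrist0.png

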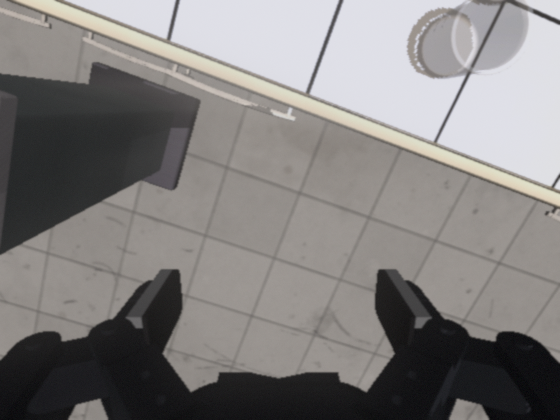

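The top view shows the console at about (245,215) with its latch at about (230,215). The two grey carousels are at (322,247) and (379,214), the pink decoy at (389,266), the jar at (175,263) and possibly the flask at (330,187). I'll zoom in and get rough positions.

```bash
cat > h.py <<'E'
import numpy as np,cv2
from scipy.spatial.transform import Rotation as R
def campose(c,obs=None):
    if "pose" in c: return np.array(c["pose"])
    T=np.eye(4);T[:3,:3]=R.from_quat(obs["tool_rot"]).as_matrix();T[:3,3]=obs["eef_pos"]
    return T@np.array(c["mount"])
def cloud(c,obs=None):
    K=np.array(c["intrinsics"]);z=c["z_map"];h,w=z.shape
    u,v=np.meshgrid(np.arange(w),np.arange(h))
    P=np.stack([(u-K[0,2])/K[0,0]*z,(v-K[1,2])/K[1,1]*z,z],-1)
    T=campose(c,obs);return P@T[:3,:3].T+T[:3,3]
def onplane(c,px,p0,n,obs=None):
    K=np.array(c["intrinsics"]);T=campose(c,obs);px=np.atleast_2d(np.array(px,float))
    d=np.c_[(px[:,0]-K[0,2])/K[0,0],(px[:,1]-K[1,2])/K[1,1],np.ones(len(px))]@T[:3,:3].T
    o=T[:3,3];p0=np.array(p0,float);n=np.array(n,float)
    t=((p0-o)@n)/(d@n);return o+d*t[:,None]
def proj(c,P,obs=None):
    K=np.array(c["intrinsics"]);T=np.linalg.inv(campose(c,obs));p=np.atleast_2d(P)@T[:3,:3].T+T[:3,3]
    q=p@K.T;return q[:,:2]/q[:,2:]
E
python3 - <<'E'
from h import *
import pickle
d=pickle.load(open("d0.pkl","rb"));c=d["top"]
im=cv2.cvtColor(c["color"],cv2.COLOR_RGB2BGR)
cv2.imwrite("pics/t1.png",cv2.resize(im[165:290,190:420],None,fx=3.4,fy=3.4,interpolation=cv2.INTER_CUBIC))
im=cv2.cvtColor(d["side"]["color"],cv2.COLOR_RGB2BGR)
cv2.imwrite("pics/s1.png",cv2.resize(im[120:330,190:400],None,fx=2.8,fy=2.8,interpolation=cv2.INTER_CUBIC))
P=cloud(c)
for (u,v) in [(322,247),(379,214),(389,266),(330,187),(175,263),(254,212),(228,215),(210,250),(280,235),(245,185),(270,180)]:
    print((u,v),np.round(P[v,u],3))
E
```

```text
(322, 247) [ 0.452 -0.111  0.06 ]
(379, 214) [ 0.566 -0.316  0.05 ]
(389, 266) [ 0.383 -0.339  0.063]
(330, 187) [ 0.66  -0.143  0.077]
(175, 263) [0.407 0.413 0.001]
(254, 212) [0.576 0.124 0.075]
(228, 215) [0.555 0.205 0.155]
(210, 250) [ 0.452  0.289 -0.006]
(280, 235) [ 0.502  0.035 -0.002]
(245, 185) [0.689 0.161 0.002]
(270, 180) [0.706 0.069 0.001]
```

View pics/t1.png

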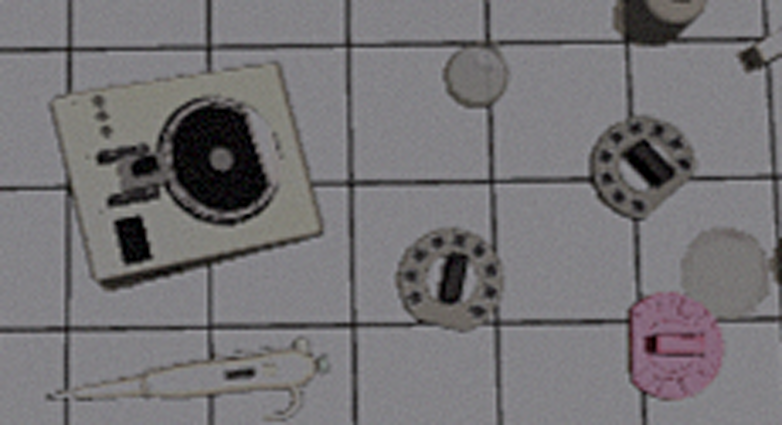

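View pics/s1.png

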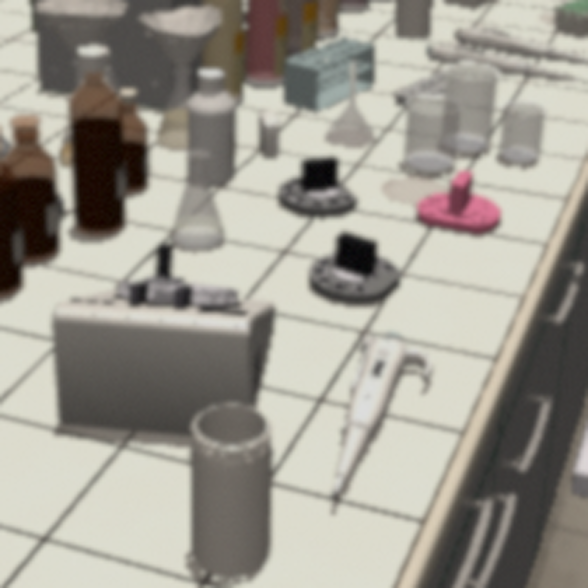

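The far carousel at (379,214) shows the longer flat on its lower-right side, so it should be the deep one. The near one's flat, at the bottom, is shorter. Next I'll move the wrist camera over the far one.

Request:
{"name": "send_rows", "arguments": {
  "increments": [
    [[1,0,0,0,0,0],[1,0,0,0,0,0],[1,0,0,0,0,0],[1,0,0,0,0,-0.5],[1,0,0,0,0,-0.5],[1,0.1,0,0,0,-0.5],[1,0.2,0,0,0,-0.5],[0.6,0.3,0,0,0,-0.5]]
  ]
}}

```text
clock: 1.15
eef_pos: [0.5298, -0.3319, 0.2387]
tool_rot: [0.924, 0.383, -0.0, -0.0]
ft_force: [0.6, -0.3, -0.1]
grip_width: 0.0858
```

Request:
{"name": "send_rows", "arguments": {
  "increments": [
    [[0,0,0,0,0,-0.5],[0,0,0,0,0,0],[0,0,0,0,0,0]]
  ]
}}

```text
clock: 1.52
eef_pos: [0.5275, -0.3337, 0.2391]
tool_rot: [0.908, 0.42, -0.0, -0.0]
ft_force: [0.1, -0.8, -0.3]
grip_width: 0.0855
```

```bash
cat > look.py <<'E'
from workcell import *
from h import *
import pickle,sys
n=sys.argv[1]
o=get_obs();c=camera("wrist")
pickle.dump((o,c),open(f"w_{n}.pkl","wb"))
print(o["clock"],np.round(o["eef_pos"],4),np.round(R.from_quat(o["tool_rot"]).as_matrix(),4).tolist(),np.round(o["joint_pos"],3),np.round(o["ft_force"],2),o["grip_width"])
cv2.imwrite(f"pics/w_{n}.png",cv2.cvtColor(c["color"],cv2.COLOR_RGB2BGR))
E
python3 look.py 1
```

```text
1.525 [ 0.5275 -0.3337  0.2391] [[0.6473, 0.7622, -0.0005], [0.7622, -0.6473, 0.0003], [-0.0001, -0.0006, -1.0]] [-0.564  0.496  0.377  1.452 -0.     1.711] [ 0.08 -0.77 -0.29] 0.08554766747095942
```

View pics/w_1.png

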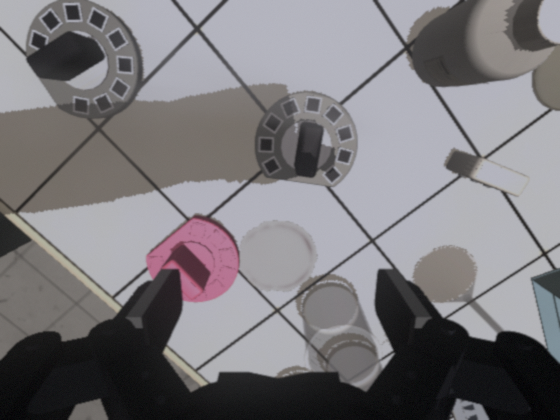

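The wrist view shows the candidate carousel at (307,140) with its flat towards the image bottom, and the other carousel at (85,60). I'll measure both from the depth.

```bash
cat > car.py <<'E'
from h import *
import pickle,sys
def analyze(n,guess):
    o,c=pickle.load(open(f"w_{n}.pkl","rb"))
    P=cloud(c,o); 
    m=(np.hypot(P[...,0]-guess[0],P[...,1]-guess[1])<0.085)&(P[...,2]>0.009)&(P[...,2]<0.2)
    m=cv2.morphologyEx(m.astype(np.uint8),cv2.MORPH_OPEN,np.ones((3,3)))
    k,l,st,ce=cv2.connectedComponentsWithStats(m)
    i=1+np.argmax(st[1:,4]); m=(l==i)
    # top plane points
    pts=P[m&(P[...,2]<0.03)]
    print("z med disc",np.median(pts[:,2]),len(pts))
    cnt=max(cv2.findContours(m.astype(np.uint8),cv2.RETR_EXTERNAL,cv2.CHAIN_APPROX_NONE)[0],key=len)[:,0]
    W=onplane(c,cnt,[0,0,0.016],[0,0,1],o)[:,:2]
    # circle fit robust
    from scipy.optimize import least_squares
    r=least_squares(lambda q:np.hypot(W[:,0]-q[0],W[:,1]-q[1])-0.055,[*guess],loss="soft_l1",f_scale=0.001)
    ctr=r.x; d=W-ctr; rad=np.hypot(*d.T); ang=np.degrees(np.arctan2(d[:,1],d[:,0]))
    h,_=np.histogram(ang,36,(-180,180)); 
    for b in range(36):
        s=(ang>=-180+10*b)&(ang<-170+10*b)
        if s.any(): print(int(-175+10*b),round(1000*rad[s].mean(),1),end="; ")
    # flat
    fl=rad<0.053
    q=d[fl]
    if len(q)>5:
        vx,vy,x0,y0=cv2.fitLine(q.astype(np.float32),cv2.DIST_HUBER,0,0.001,0.001).ravel()
        nrm=np.array([-vy,vx]);dist=nrm@[x0,y0]
        if dist<0:nrm=-nrm;dist=-dist
        t=q@[vx,vy]
        print("\ncenter",ctr,"flat dist",dist,"len",np.ptp(t),"flat dir deg",np.degrees(np.arctan2(nrm[1],nrm[0])))
    # handle
    hb=P[m&(P[...,2]>0.052)&(P[...,2]<0.07)]
    hp=np.argwhere(m&(P[...,2]>0.055)&(P[...,2]<0.07))[:,::-1]
    if len(hp)>10:
        H=onplane(c,hp,[0,0,0.061],[0,0,1],o)[:,:2].astype(np.float32)
        rc=cv2.minAreaRect(H*1000);print("handle z",np.median(hb[:,2]),"rect",rc, "mean",H.mean(0))
        dd=H-H.mean(0);w,v=np.linalg.eigh(dd.T@dd);print("axis deg",np.degrees(np.arctan2(v[1,1],v[0,1])))
if __name__=="__main__":
    analyze(sys.argv[1],eval(sys.argv[2]))
E
python3 car.py 1 "[0.566,-0.316]"; echo; python3 car.py 1 "[0.452,-0.111]"
```

```text
z med disc 0.01663528214822496 6589
-175 49.5; -165 44.3; -155 41.6; -145 40.1; -135 40.1; -125 41.1; -115 43.6; -105 48.1; -95 53.9; -85 54.8; -75 54.7; -65 54.6; -55 53.7; -45 54.0; -35 54.2; -25 54.1; -15 54.1; -5 54.1; 5 54.1; 15 53.9; 25 54.0; 35 53.9; 45 53.6; 55 53.3; 65 53.9; 75 54.0; 85 54.1; 95 54.2; 105 54.2; 115 54.2; 125 54.2; 135 54.4; 145 54.4; 155 54.4; 165 54.5; 175 54.5; 
center [ 0.57377503 -0.32422854] flat dist 0.039858595 len 0.08629170677873521 flat dir deg -138.62265
handle z 0.06125660183400075 rect ((573.3282470703125, -324.0412902832031), (49.50282287597656, 19.93511390686035), 41.3582878112793) mean [ 0.5737114  -0.32371268]
axis deg -138.443

z med disc 0.016332046763133545 8185
-175 52.6; -165 55.0; -155 54.0; -145 54.6; -135 54.4; -125 54.3; -115 54.7; -105 54.6; -95 55.2; -85 55.3; -75 55.2; -65 55.2; -55 55.1; -45 55.3; -35 55.0; -25 55.0; -15 54.6; -5 54.6; 5 54.4; 15 53.9; 25 53.8; 35 54.0; 45 53.0; 55 53.1; 65 54.5; 75 55.1; 85 55.3; 95 55.6; 105 55.5; 115 55.6; 125 55.9; 135 55.9; 145 54.0; 155 50.9; 165 49.3; 175 50.2; 
center [ 0.45793862 -0.11772346] flat dist 0.02630211 len 0.10054802346127553 flat dir deg 110.91786
handle z 0.06089022141542516 rect ((458.17803955078125, -118.82907104492188), (21.160730361938477, 51.21550369262695), 76.92019653320312) mean [ 0.45830268 -0.11841817]
axis deg 166.35796
```

The deep flat is confirmed: flat distance 39.9 mm, centre (0.5735,-0.324), x axis yaw 41.4°. Before grasping I'll get a coarse seat and deck estimate, then take a close wrist look at the seat.

```bash
python3 - <<'E'
from h import *
import pickle
d=pickle.load(open("d0.pkl","rb"));c=d["top"];P=cloud(c);im=c["color"].astype(int)
g=im.sum(-1)/3
m=(P[...,2]>0.03)&(P[...,2]<0.16)&(abs(P[...,0]-0.57)<.13)&(abs(P[...,1]-.15)<.13)&(g>105)
print(m.sum())
q=P[m]
for i in range(4):
    A=np.c_[q[:,:2],np.ones(len(q))];s=np.linalg.lstsq(A,q[:,2],rcond=None)[0];r=q[:,2]-A@s;q=q[abs(r)<max(.003,1.5*r.std())];print(s,r.std(),len(q))
n=np.array([-s[0],-s[1],1]);n/=np.linalg.norm(n);print(n,np.degrees(np.arccos(n[2])),"upslope yaw",np.degrees(np.arctan2(s[1],s[0])))
bl=np.argwhere((g<60)&(P[...,2]>0.03)&(P[...,2]<0.2)&(abs(P[...,0]-0.57)<.1)&(abs(P[...,1]-.12)<.06))[:,::-1]
print(bl.mean(0),P[bl[:,1],bl[:,0]].mean(0))
E
```

```text
2139
[-0.1040798   0.43043042  0.08065927] 0.0054888353620932764 1921
[-0.10813763  0.44222468  0.08027037] 0.003325482746082561 1652
[-0.10947395  0.44341678  0.08072081] 0.0025280927197783155 1403
[-0.10954442  0.44413137  0.08064323] 0.002043763031693963 1197
[ 0.0996166  -0.40388054  0.90937179] 24.581319251112326 upslope yaw 103.85537990336994
[253.30266667 213.52133333] [0.57048786 0.12600277 0.07851043]
```

Request:
{"name": "send_rows", "arguments": {
  "increments": [
    [[0.84,-0.51,0,0,0,0],[0.84,-0.51,0,0,0,0],[0.84,-0.51,0,0,0,0],[0.84,-0.51,0,0,0,0],[0.84,-0.51,0,0,0,0],[0.84,-0.51,0,0,0,0],[0.84,-0.51,0,0,0,0],[0.84,-0.51,0,0,0,0]]
  ]
}}

```text
clock: 2.58
eef_pos: [0.5893, 0.0556, 0.2398]
tool_rot: [0.908, 0.42, 0.0, 0.0]
ft_force: [0.0, -0.3, 0.7]
grip_width: 0.0854
```

Request:
{"name": "send_rows", "arguments": {
  "increments": [
    [[0,0,0,0,0,-0.9],[0,0,0,0,0,-0.9],[0,0,0,0,0,-0.9],[0,0,0,0,0,-0.9],[0,0,0,0,0,-0.9],[0,0,0,0,0,-0.9]]
  ]
}}

```text
clock: 3.32
eef_pos: [0.5891, 0.054, 0.2396]
tool_rot: [0.616, 0.788, 0.0, 0.0]
ft_force: [-0.1, -0.2, -0.2]
grip_width: 0.0854
```

Request:
{"name": "send_rows", "arguments": {
  "increments": [
    [[0,0,0,0,0.8,0],[0,0,0,0,0.8,0],[0,0,0,0,0.9,0],[0,0,0,0,0,0],[0,0,0,0,0,0]]
  ]
}}

```text
clock: 3.95
eef_pos: [0.5893, 0.0544, 0.2395]
tool_rot: [0.603, 0.768, 0.133, -0.17]
ft_force: [-0.0, -0.5, -0.7]
grip_width: 0.0853
```

```bash
python3 look.py 2
```

```text
3.95 [0.5893 0.0544 0.2395] [[-0.2151, 0.9715, -0.0996], [0.8811, 0.2371, 0.4092], [0.4211, 0.0002, -0.907]] [-0.107  0.534  0.365  1.558  0.407  1.192] [-0.05 -0.48 -0.73] 0.08528631601460554
```

View pics/w_2.png

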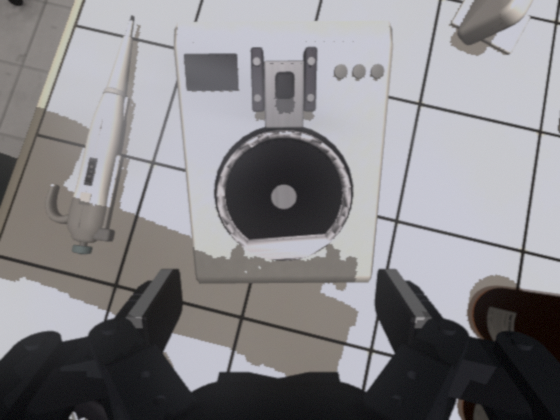

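The wrist view shows the seat floor dark with a light centre dot at (284,197), the flat running from (248,242) to (328,235), and the latch knob at (285,85). Now I'll measure the planes and the seat outline.

```bash
cat > seat.py <<'E'
from h import *
import pickle,sys
o,c=pickle.load(open("w_2.pkl","rb"));P=cloud(c,o);g=c["color"].astype(int).mean(-1)
def fit(q):
    for i in range(5):
        ctr=q.mean(0);u,s,vt=np.linalg.svd(q-ctr,full_matrices=False);n=vt[2];n=n*np.sign(n[2])
        r=(q-ctr)@n;k=abs(r)<max(.0008,1.5*r.std());q=q[k]
    return ctr,n,r.std(),len(q)
m=np.zeros(g.shape,bool);m[30:275,182:385]=1
dk=m&(g>170);dk[60:262,212:356]=0; dk[50:92,184:240]=0;dk[60:82,330:]=0
ctr,n,s,k=fit(P[dk]);print("deck",ctr,n,s,k,"tilt",np.degrees(np.arccos(n[2])),"up yaw",np.degrees(np.arctan2(-n[1],-n[0])))
# floor
fl=np.zeros_like(m);fl[150:225,235:335]=1
h=(P-ctr)@n
print("heights: floor",np.median(h[fl]),"dot",h[197,284],"knob",h[80:95,280:292].max(), "rim",np.percentile(h[125:265,212:356],95))
cf,nf,s2,k2=fit(P[fl&(g<80)]);print("floor",cf,nf,s2,k2,"tilt",np.degrees(np.arccos(nf[2])),"up yaw",np.degrees(np.arctan2(-nf[1],-nf[0])))
hf=np.median(h[fl&(g<80)])
# dark floor mask
D=((g<75)&(np.abs(h-hf)<0.004)).astype(np.uint8);D[:, :205]=0;D[:,362:]=0;D[:125]=0;D[262:]=0
D=cv2.morphologyEx(D,cv2.MORPH_OPEN,np.ones((3,3)))
cnt=max(cv2.findContours(D,cv2.RETR_EXTERNAL,cv2.CHAIN_APPROX_NONE)[0],key=cv2.contourArea)[:,0]
ex=np.array([0,0,1.]);up=-n.copy();up=ex-(ex@n)*n;up/=np.linalg.norm(up);yy=np.cross(n,up)
p0=ctr+n*hf
dot=((g>120)&(np.hypot(*(np.indices(g.shape)[::-1]-np.array([284,197])[:,None,None]))<18))
dc=np.argwhere(dot)[:,::-1].mean(0);Wd=onplane(c,[dc],p0,n,o)[0];print("dot px",dc,"world",Wd)
W=onplane(c,cnt,p0,n,o);q=np.c_[(W-Wd)@up,(W-Wd)@yy]
rad=np.hypot(*q.T);ang=np.degrees(np.arctan2(q[:,1],q[:,0]))
for b in range(36):
    k=(ang>=-180+10*b)&(ang<-170+10*b)
    if k.any(): print(int(-175+10*b),round(1000*rad[k].mean(),1),end="; ")
print()
f=(rad<0.053)&(abs(np.abs(ang)-180)<40)&(q[:,0]<-.03)
vx,vy,x0,y0=cv2.fitLine((q[f]*1000).astype(np.float32),cv2.DIST_HUBER,0,0.01,0.01).ravel()
nn=np.array([-vy,vx]);dist=nn@[x0,y0]
if dist<0:nn=-nn;dist=-dist
print("flat dist",dist,"dir in deck frame deg",np.degrees(np.arctan2(nn[1],nn[0])),f.sum())
from scipy.optimize import least_squares
cc=(~((rad<.053)))&(abs(ang)<140)&(abs(ang)>45)
r=least_squares(lambda z:np.hypot(*(q[cc]-z[:2]).T)-z[2],[0,0,.056]);print("circle",r.x)
xs=-(nn[0]*up+nn[1]*yy);print("seat x axis",xs)
pickle.dump(dict(n=n,up=up,yy=yy,xs=xs,dot=Wd,h=h,hf=hf,ctr=ctr),open("seat.pkl","wb"))
# knob
kb=np.argwhere((np.abs(h-h[80:95,280:292].max())<0.003)&(P[...,2]>0.05)&m)[:,::-1];kb=kb[(abs(kb[:,0]-285)<20)&(abs(kb[:,1]-85)<25)]
K=P[kb[:,1],kb[:,0]];e=K-Wd;print("knob top: up",(e@up).min(),(e@up).max(),"y",(e@yy).min(),(e@yy).max(),"h above floor",np.median(e@n),len(kb))
E
python3 seat.py
python3 - <<'E'
import cv2
im=cv2.imread("pics/w_2.png");cv2.imwrite("pics/w2z.png",cv2.resize(im[20:290,165:400],None,fx=2.2,fy=2.2,interpolation=cv2.INTER_CUBIC))
E
```

```text
deck [0.57071862 0.17687525 0.09788085] [ 0.10179573 -0.40755742  0.90748806] 0.0005524173002216845 8853 tilt 24.839504264076023 up yaw 104.02385538136056
heights: floor 0.005365250477876478 dot 0.0063084131978537634 knob 0.31473632388081774 rim 0.015221197949582994
floor [0.57750862 0.12950397 0.08172433] [ 0.10316884 -0.40980383  0.90632059] 0.000425957481217044 4976 tilt 24.998264380808873 up yaw 104.13066899454098
dot px [283.29901961 196.44607843] world [0.57847119 0.12169784 0.07810384]
-175 40.1; -165 40.9; -155 43.0; -145 46.8; -135 53.1; -125 55.4; -115 55.5; -105 55.0; -95 55.7; -85 55.7; -75 56.3; -65 55.9; -55 55.9; -45 56.3; -35 55.9; -25 55.7; -15 55.6; -5 55.4; 5 55.4; 15 55.4; 25 55.0; 35 54.9; 45 55.6; 55 55.8; 65 55.8; 75 55.9; 85 54.6; 95 55.1; 105 55.0; 115 54.9; 125 55.2; 135 54.9; 145 52.0; 155 46.2; 165 42.5; 175 40.8; 
flat dist 40.20333 dir in deck frame deg -175.28601 63
circle [ 0.00080112 -0.00019969  0.05544193]
seat x axis [-0.29889613  0.85754738  0.41865691]
knob top: up 0.08282376645134061 0.08282376645134061 y 0.0055089654775364455 0.0055089654775364455 h above floor 0.30940658635882384 7
```

View pics/w2z.png

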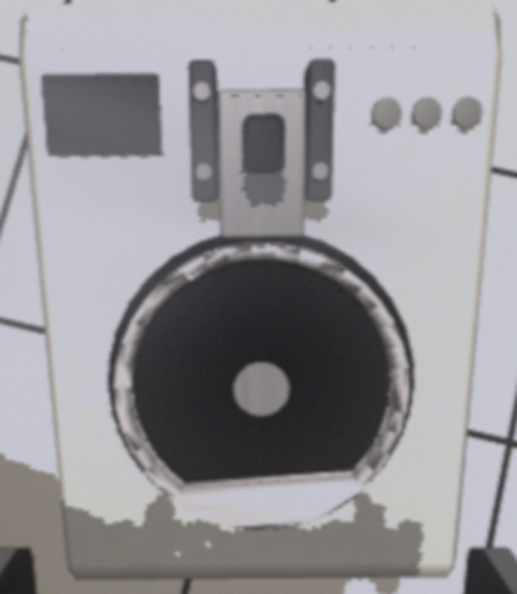

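Seat result:
- Tilt is 25.0°, up-slope yaw about 104.05°, and the seat x axis is about +4.7° from up-slope.
- The seat centre (dot) is at (0.5785, 0.1217, 0.078).

Now back to grasp the deep carousel.

Request:
{"name": "send_rows", "arguments": {
  "increments": [
    [[0,0,0,0,-0.8,0],[0,0,0,0,-0.8,0],[0,0,0,0,-0.9,0],[0,0,0,0,0,0.9],[0,0,0,0,0,0.9],[0,0,0,0,0,0.9],[0,0,0,0,0,0.9],[0,0,0,0,0,0.9]]
  ]
}}

```text
clock: 5.0
eef_pos: [0.5891, 0.0563, 0.2406]
tool_rot: [0.872, 0.489, 0.001, 0.001]
ft_force: [-0.4, -0.4, -0.3]
grip_width: 0.0853
```

Request:
{"name": "send_rows", "arguments": {
  "increments": [
    [[0,0,0,0,0,0.9],[0,0,0,0,0,0.86],[-0.8,0.84,0,0,0,0],[-0.8,0.84,0,0,0,0],[-0.8,0.84,0,0,0,0],[-0.8,0.84,0,0,0,0],[-0.8,0.84,0,0,0,0],[-0.8,0.84,0,0,0,0]]
  ]
}}

```text
clock: 6.0
eef_pos: [0.575, -0.2933, 0.2409]
tool_rot: [0.936, 0.353, 0.001, 0.001]
ft_force: [1.8, 0.8, 0.6]
grip_width: 0.0857
```

Request:
{"name": "send_rows", "arguments": {
  "increments": [
    [[-0.4,0.42,0,0,0,0],[0,0,1,0,0,0],[0,0,1,0,0,0],[0,0,0,0,0,0],[0,0,0,0,0,0]]
  ]
}}

```text
clock: 6.62
eef_pos: [0.5748, -0.3217, 0.142]
tool_rot: [0.936, 0.352, 0.001, 0.002]
ft_force: [0.5, -0.3, 0.7]
grip_width: 0.0856
```

```bash
python3 look.py 3; python3 car.py 3 "[0.5735,-0.324]"
```

```text
6.625 [ 0.5748 -0.3217  0.142 ] [[0.752, 0.6592, 0.0031], [0.6592, -0.752, -0.0021], [0.001, 0.0036, -1.0]] [-0.51   0.605  0.307  1.269 -0.     1.912] [ 0.55 -0.26  0.74] 0.08564454570696194
z med disc 0.016532326836525446 10545
-175 50.1; -165 45.0; -155 43.4; -145 46.1; -135 46.1; -125 44.6; -115 44.2; -105 48.8; -95 54.2; -85 54.9; -75 54.8; -65 54.7; -55 54.5; -45 54.4; -35 54.2; -25 54.0; -15 54.0; -5 54.0; 5 54.0; 15 54.0; 25 54.1; 35 54.1; 45 54.0; 55 53.8; 65 54.1; 75 54.1; 85 54.0; 95 54.0; 105 54.1; 115 54.0; 125 54.4; 135 54.5; 145 54.6; 155 54.8; 165 54.8; 175 54.9; 
center [ 0.57400134 -0.32397076] flat dist 0.040704124 len 0.08581856275085195 flat dir deg -139.31755
handle z 0.06121829695205552 rect ((574.0930786132812, -323.475830078125), (50.00639343261719, 19.497100830078125), 42.03522491455078) mean [ 0.5747187  -0.32317117]
axis deg -138.19559
```

View pics/w_3.png

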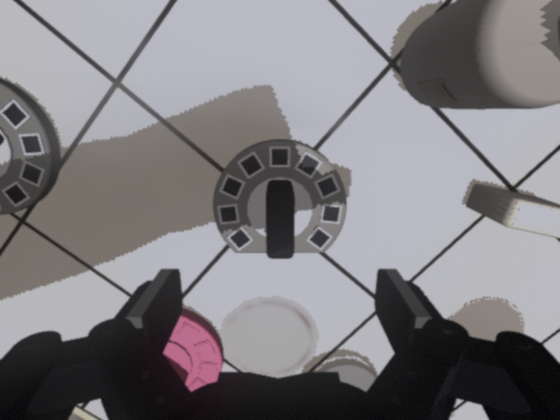

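The bar is centred between the fingers at (280,218), aligned within a degree. Descend and grasp.

Request:
{"name": "send_rows", "arguments": {
  "increments": [
    [[-0.05,0.02,0.7,0,0,0],[0,0,0.7,0,0,0],[0,0,0.5,0,0,0],[0,0,0.27,0,0,0],[0,0,0,0,0,0],[0,0,0,0,0,0]]
  ]
}}

```text
clock: 7.42
eef_pos: [0.5734, -0.3251, 0.0329]
tool_rot: [0.936, 0.352, 0.001, 0.001]
ft_force: [-1.0, 0.2, 0.1]
grip_width: 0.0856
```

Request:
{"name": "send_rows", "arguments": {
  "increments": [
    [[0,0,0,0,0,0],[0,0,0,0,0,0],[0,0,0,0,0,0],[0,0,0,0,0,0],[0,0,0,0,0,0],[0,0,0,0,0,0]]
  ],
  "grip": 1
}}

```text
clock: 8.18
eef_pos: [0.5722, -0.3247, 0.0311]
tool_rot: [0.936, 0.351, 0.0, 0.0]
ft_force: [-0.4, -0.6, 2.1]
grip_width: 0.0191
```

Gripped at 19 mm width, with the carousel axis about 1.6 mm off the TCP along tool +x. Lift, carry and turn.

Request:
{"name": "send_rows", "arguments": {
  "increments": [
    [[0,0,-0.5,0,0,0],[0,0,-0.9,0,0,0],[0,0,-0.9,0,0,0],[0,0,-0.9,0,0,0],[0,0,-0.8,0,0,0]]
  ]
}}

```text
clock: 8.8
eef_pos: [0.5716, -0.3241, 0.2317]
tool_rot: [0.936, 0.352, -0.0, -0.0]
ft_force: [-0.3, -0.4, -2.6]
grip_width: 0.0191
```

Request:
{"name": "send_rows", "arguments": {
  "increments": [
    [[0.4,-0.42,0,0,0,0],[0.72,-0.75,0,0,0,0],[0.72,-0.75,0,0,0,0],[0.72,-0.75,0,0,0,0],[0.72,-0.75,0,0,0,0],[0.72,-0.75,0,0,0,0],[0.72,-0.75,0,0,0,0],[0.72,-0.72,0,0,0,0]]
  ]
}}

```text
clock: 9.8
eef_pos: [0.5904, 0.0686, 0.23]
tool_rot: [0.936, 0.352, -0.001, -0.0]
ft_force: [0.2, 0.0, -2.6]
grip_width: 0.0191
```

Request:
{"name": "send_rows", "arguments": {
  "increments": [
    [[0,0,0,0,0,-0.9],[0,0,0,0,0,-0.9],[0,0,0,0,0,-0.9],[0,0,0,0,0,-0.9],[0,0,0,0,0,-0.9],[0,0,0,0,0,-0.9],[0,0,0,0,0,-0.9]]
  ]
}}

```text
clock: 10.68
eef_pos: [0.5905, 0.0669, 0.2297]
tool_rot: [0.613, 0.79, -0.001, -0.001]
ft_force: [-0.1, -0.2, -1.7]
grip_width: 0.0191
```

Request:
{"name": "send_rows", "arguments": {
  "increments": [
    [[0,0,0,0,0.8,0],[0,0,0,0,0.8,0],[0,0,0,0,0.9,0],[0,0,0,0,0,-0.47],[0,0,0,0,0,0],[0,0,0,0,0,0]]
  ]
}}

```text
clock: 11.42
eef_pos: [0.591, 0.0673, 0.2306]
tool_rot: [0.568, 0.794, 0.14, -0.165]
ft_force: [-0.0, -0.5, -2.3]
grip_width: 0.0195
```

```bash
python3 look.py 4; cat > tgt.py <<'E'
from h import *
import sys,pickle
from workcell import *
d=pickle.load(open("seat.pkl","rb"))
n=np.array([0.1026,-0.41,0.9063]);n/=np.linalg.norm(n)
s=d["dot"]+0.0003*d["up"]
xs=d["xs"]-(d["xs"]@n)*n;xs/=np.linalg.norm(xs)
ox,oy,ht=[float(v) for v in sys.argv[1:4]]   # carousel axis offset in tool x,y ; tcp height above floor along n
o=get_obs();T=R.from_quat(o["tool_rot"]).as_matrix()
Tt=np.c_[xs,np.cross(-n,xs),-n]
tp=s+n*ht-Tt@np.array([ox,oy,0])
dp=T.T@(tp-o["eef_pos"]);rv=R.from_matrix(T.T@Tt).as_rotvec()
print("now",o["eef_pos"],"target",tp)
print("shift mm",np.round(dp*1000,2),"units",np.round(dp/.05,3));print("rot deg",np.round(np.degrees(rv),2))
print("force",o["ft_force"],o["grip_width"],o["clock"])
E
python3 tgt.py 0.0016 0 0.0911
```

```text
11.425 [0.591  0.0673 0.2306] [[-0.2997, 0.9483, -0.1041], [0.856, 0.3154, 0.4095], [0.4212, 0.0336, -0.9063]] [-0.086  0.539  0.352  1.535  0.41   1.124] [-0.02 -0.45 -2.27] 0.019466617705276783
now [0.59101482 0.06739806 0.2308542 ] target [0.58822982 0.08324087 0.16011956]
shift mm [-1.539e+01 -6.000e-02  7.089e+01] units [-3.080e-01 -1.000e-03  1.418e+00]
rot deg [-0.07  0.01  0.1 ]
force [-0.18728597 -0.63397709 -1.52803291] 0.01946088905263091 11.475
```

View pics/w_4.png

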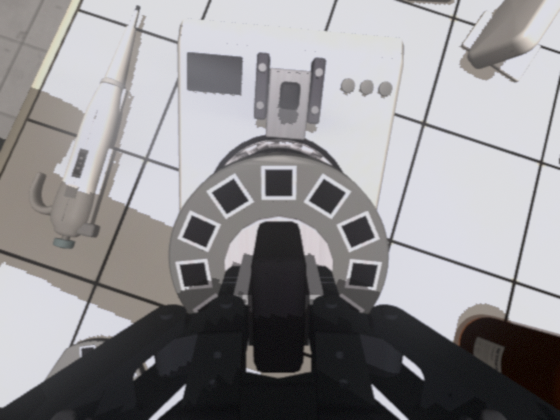

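The held disc shows as a grey ring centred at about (279,260), in front of the seat. I'll measure where it actually sits and how it tilts in the tool frame.

```bash
cat > held.py <<'E'
from h import *
import pickle,sys
from scipy.optimize import least_squares
o,c=pickle.load(open(f"w_{sys.argv[1]}.pkl","rb"))
K=np.array(c["intrinsics"]);T=np.array(c["mount"]);z=c["z_map"];h,w=z.shape
u,v=np.meshgrid(np.arange(w),np.arange(h))
Q=np.stack([(u-K[0,2])/K[0,0]*z,(v-K[1,2])/K[1,1]*z,z],-1)@T[:3,:3].T+T[:3,3]
m=(abs(Q[...,2]-0.0151)<0.006)&(np.hypot(Q[...,0],Q[...,1])<0.07)&(Q[...,0]>-0.02)
q=Q[m];A=np.c_[q[:,:2],np.ones(len(q))]
for i in range(4):
    s=np.linalg.lstsq(A,q[:,2],rcond=None)[0];r=q[:,2]-A@s;k=abs(r)<.002;q,A=q[k],A[k]
print("disc top plane z0",s[2],"tilt deg x,y",np.degrees(s[:2]),len(q))
mm=cv2.morphologyEx(m.astype(np.uint8),cv2.MORPH_OPEN,np.ones((3,3)))
cnt=max(cv2.findContours(mm,cv2.RETR_EXTERNAL,cv2.CHAIN_APPROX_NONE)[0],key=len)[:,0]
d=np.c_[(cnt[:,0]-K[0,2])/K[0,0],(cnt[:,1]-K[1,2])/K[1,1],np.ones(len(cnt))]@T[:3,:3].T
W=(T[:3,3]+d*((s[2]-T[2,3])/d[:,2])[:,None])[:,:2]
k=(np.hypot(*W.T)>0.045)&(W[:,0]>-0.01);W=W[k]
r=least_squares(lambda p:np.hypot(*(W-p[:2]).T)-p[2],[0,0,.055],loss="soft_l1",f_scale=.0005);print("axis in tool xy, r",r.x,np.std(r.fun),len(W))
E
python3 held.py 4
```

```text
disc top plane z0 0.014975289239212585 tilt deg x,y [ 0.18787956 -0.04629219] 18941
axis in tool xy, r [0.00202755 0.00056059 0.0541194 ] 0.0002341708711673314 366
```

The held offset is (2.0, 0.5) mm, with tilt under 0.2°. Moving to 60 mm above home.

Request:
{"name": "send_rows", "arguments": {
  "increments": [
    [[-0.16,-0.01,0.5,0,0,0],[-0.156,0,0.5,0,0,0],[0,0,0.42,0,0,0],[0,0,0,0,0,0],[0,0,0,0,0,0]]
  ]
}}

```text
clock: 12.1
eef_pos: [0.5886, 0.0826, 0.1609]
tool_rot: [0.568, 0.794, 0.14, -0.164]
ft_force: [-0.2, -0.5, -1.7]
grip_width: 0.0192
```

```bash
python3 tgt.py 0.002 0.0005 0.0311
```

```text
now [0.58864465 0.08257348 0.16089196] target [0.58171886 0.10734131 0.10555597]
shift mm [ 1.000e-02 -7.300e-01  6.102e+01] units [ 0.    -0.015  1.22 ]
rot deg [0.02 0.03 0.16]
force [-0.22634351 -0.47076571 -1.7092652 ] 0.019205048842103726 12.1
```

Go down 46 mm, to about 15 mm above home, then check.

Request:
{"name": "send_rows", "arguments": {
  "increments": [
    [[0,-0.01,0.4,0,0,0],[0,0,0.3,0,0,0],[0,0,0.22,0,0,0],[0,0,0,0,0,0],[0,0,0,0,0,0]]
  ]
}}

```text
clock: 12.72
eef_pos: [0.5833, 0.1009, 0.1185]
tool_rot: [0.568, 0.794, 0.14, -0.165]
ft_force: [-0.1, -0.2, -2.3]
grip_width: 0.0196
```

```bash
python3 tgt.py 0.002 0.0005 0.0311; python3 look.py 5
```

```text
now [0.58334047 0.10093389 0.11854343] target [0.58171886 0.10734131 0.10555597]
shift mm [ 0.5   0.02 14.56] units [0.01  0.    0.291]
rot deg [-0.    0.01  0.12]
force [-0.11820827 -0.24970582 -2.30472693] 0.01959920821895778 12.725
12.725 [0.5833 0.1009 0.1185] [[-0.3006, 0.9482, -0.1025], [0.8558, 0.3156, 0.4098], [0.4209, 0.0354, -0.9064]] [-0.033  0.584  0.128  1.242  0.418  1.182] [-0.12 -0.25 -2.3 ] 0.01959920821895778
```

View pics/w_5.png

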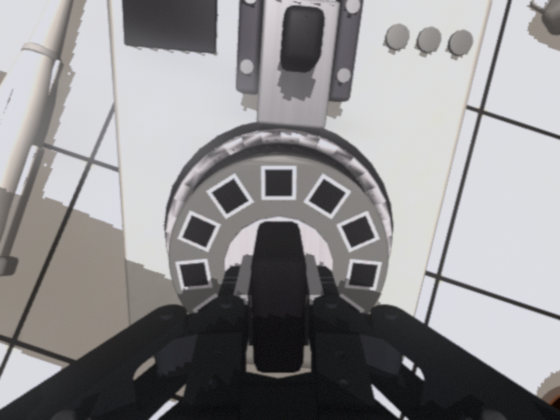

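The disc is centred over the seat, with an even rim showing from (175,205) to (390,205). Lowering it in.

Request:
{"name": "send_rows", "arguments": {
  "increments": [
    [[0.01,0,0.1,0,0,0],[0,0,0.08,0,0,0],[0,0,0.06,0,0,0],[0,0,0.04,0,0,0],[0,0,0,0,0,0],[0,0,0,0,0,0]]
  ]
}}

```text
clock: 13.52
eef_pos: [0.5812, 0.1073, 0.1056]
tool_rot: [0.568, 0.794, 0.14, -0.165]
ft_force: [0.2, 1.1, -2.5]
grip_width: 0.0194
```

```bash
python3 tgt.py 0.002 0.0005 0.0311
```

```text
now [0.58120759 0.10730058 0.10556118] target [0.58171886 0.10734131 0.10555597]
shift mm [-0.12  0.5  -0.03] units [-0.002  0.01  -0.001]
rot deg [-0.06 -0.02  0.1 ]
force [ 0.19594681  1.11616126 -2.50964478] 0.019436114674663923 13.525
```

Request:
{"name": "send_rows", "arguments": {
  "increments": [
    [[0,0,0.02,0,0,0],[0,0,0.02,0,0,0],[0,0,0,0,0,0]]
  ]
}}

```text
clock: 13.9
eef_pos: [0.5813, 0.1073, 0.1054]
tool_rot: [0.568, 0.794, 0.14, -0.165]
ft_force: [-3.2, -4.6, 7.8]
grip_width: 0.0194
```

```bash
python3 tgt.py 0.002 0.0005 0.0311
```

```text
now [0.58129206 0.1072905  0.10543505] target [0.58171886 0.10734131 0.10555597]
shift mm [-0.03  0.43 -0.13] units [-0.001  0.009 -0.003]
rot deg [0.03 0.04 0.08]
force [-3.15416421 -4.63169503  7.78165977] 0.019360648534493295 13.9
```

Contact on the floor at the expected height, so it is home. Release, back off and look.

Request:
{"name": "send_rows", "arguments": {
  "increments": [
    [[0,0,0,0,0,0],[0,0,0,0,0,0],[0,0,0,0,0,0],[0,0,0,0,0,0],[0,0,0,0,0,0]]
  ],
  "grip": 0
}}

```text
clock: 14.52
eef_pos: [0.5811, 0.1081, 0.1037]
tool_rot: [0.568, 0.794, 0.14, -0.165]
ft_force: [-0.4, 0.4, 0.1]
grip_width: 0.0857
```

Request:
{"name": "send_rows", "arguments": {
  "increments": [
    [[0,0,-0.5,0,0,0],[0,0,-0.9,0,0,0],[0,0,-0.9,0,0,0],[0,0,-0.5,0,0,0.47],[0,0,0,0,0,0],[0,0,0,0,0,0]]
  ]
}}

```text
clock: 15.28
eef_pos: [0.595, 0.051, 0.2293]
tool_rot: [0.6, 0.77, 0.133, -0.171]
ft_force: [-0.7, -0.2, -0.2]
grip_width: 0.0855
```

```bash
python3 look.py 6
```

```text
15.275 [0.595  0.051  0.2293] [[-0.2221, 0.9693, -0.1052], [0.8784, 0.2458, 0.4099], [0.4232, -0.0013, -0.906]] [-0.112  0.556  0.374  1.554  0.407  1.177] [-0.7  -0.17 -0.24] 0.08549517733150765
```

View pics/w_6.png

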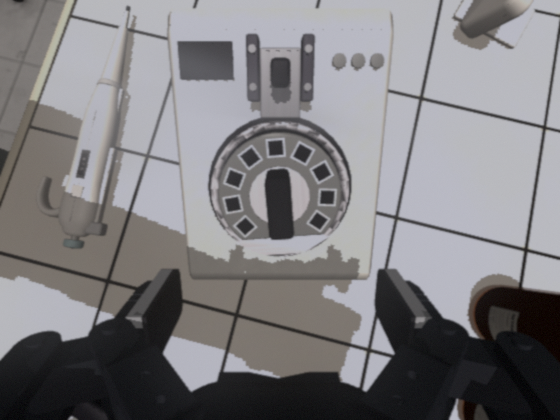

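The carousel sits in the seat, centred at about (279,195), with its flat against the seat flat along (250,242)-(325,236). I'll check its height and tilt and locate the knob at (281,72).

```bash
cat > chk.py <<'E'
from h import *
import pickle,sys
o,c=pickle.load(open(f"w_{sys.argv[1]}.pkl","rb"));P=cloud(c,o);d=pickle.load(open("seat.pkl","rb"))
n=np.array([0.1026,-0.41,0.9063]);n/=np.linalg.norm(n);up=d["up"]-(d["up"]@n)*n;up/=np.linalg.norm(up);yy=np.cross(n,up)
L=np.stack([(P-d["dot"])@a for a in (up,yy,n)],-1)*1000
r=np.hypot(L[...,0],L[...,1])
m=(r>25)&(r<53)&(abs(L[...,2]-16)<5);q=L[m];A=np.c_[q[:,:2],np.ones(len(q))]
for i in range(4):
    s=np.linalg.lstsq(A,q[:,2],rcond=None)[0];e=q[:,2]-A@s;k=abs(e)<1.5;q,A=q[k],A[k]
print("disc top height",s[2],"tilt rad",s[:2],len(q))
hm=(r<35)&(abs(L[...,2]-61)<4);px=np.argwhere(hm)[:,::-1]
H=onplane(c,px,d["dot"]+n*.061,n,o)-d["dot"];H=np.c_[H@up,H@yy]*1000
print("bar top",np.median(L[hm][:,2]),cv2.minAreaRect(H.astype(np.float32)))
km=(L[...,0]>50)&(L[...,0]<120)&(abs(L[...,1])<14)&(L[...,2]>48)&(L[...,2]<70);q=L[km];
print("knob h",np.median(q[:,2]),len(q))
px=np.argwhere(km)[:,::-1];H=onplane(c,px,d["dot"]+n*np.median(q[:,2])/1000,n,o)-d["dot"];H=np.c_[H@up,H@yy]*1000
kr=cv2.minAreaRect(H.astype(np.float32));print("knob top rect (up,yy)",kr)
kc=np.array([*kr[0],40.0]);T=R.from_quat(o["tool_rot"]).as_matrix()
Tt=np.c_[up,np.cross(-n,up),-n]
W=lambda a:d["dot"]+(a[0]*up+a[1]*yy+a[2]*n)/1000
for hh in (100,40+8-11):
    tp=W([kc[0],kc[1],hh]);print("TCP at",hh,tp,"shift units",np.round(T.T@(tp-o["eef_pos"])/.05,3))
print("rot deg",np.round(np.degrees(R.from_matrix(T.T@Tt).as_rotvec()),2))
E
python3 chk.py 6
```

```text
disc top height 15.957833480355065 tilt rad [-0.00010893  0.00012745] 6678
bar top 60.82314518167504 ((0.2059803009033203, 0.03971576690673828), (49.25782012939453, 19.59597396850586), 4.526569366455078)
knob h 55.68311086356082 547
knob top rect (up,yy) ((97.58490753173828, 0.035834312438964844), (17.23477554321289, 13.864910125732422), 0.1496008187532425)
TCP at 100 [0.56726492 0.16649423 0.20997695] shift units [1.989 0.031 1.356]
TCP at 37 [0.56080114 0.19232414 0.15288024] shift units [1.988 0.034 2.616]
rot deg [-0.14 -0.04  0.15]
```

The carousel is home: disc top 15.96 mm above the floor, tilt near 0, bar angle 4.5° against the seat's 4.7°. I'll check rail heights before taking the knob.

```bash
cat >> chk.py <<'E'
b=(L[...,0]>60)&(L[...,0]<130)&(abs(L[...,1])>14)&(abs(L[...,1])<60)
q=L[b];print("max h by |y|",[(y,round(np.percentile(q[(abs(q[:,1])>=y)&(abs(q[:,1])<y+5)][:,2],99),1)) for y in range(15,60,5)])
E
python3 chk.py 6|tail -1
```

```text
max h by |y| [(15, np.float64(23.6)), (20, np.float64(19.5)), (25, np.float64(17.4)), (30, np.float64(-3.7)), (35, np.float64(-3.5)), (40, np.float64(-1.7)), (45, np.float64(-1.5)), (50, np.float64(-1.6)), (55, np.float64(-1.7))]
```

Request:
{"name": "send_rows", "arguments": {
  "increments": [
    [[0.5,0.01,0.2,0,0,0],[0.8,0.02,0.3,0,0,0],[0.69,0,0.3,0,0,0],[0,0,0.56,0,0,0],[0,0,0,0,0,0],[0,0,0,0,0,0]]
  ]
}}

```text
clock: 16.08
eef_pos: [0.5677, 0.1662, 0.2107]
tool_rot: [0.6, 0.77, 0.133, -0.171]
ft_force: [0.3, 1.0, -0.2]
grip_width: 0.0856
```

```bash
python3 look.py 7; python3 chk.py 7
```

```text
16.075 [0.5677 0.1662 0.2107] [[-0.2213, 0.9696, -0.1047], [0.8787, 0.2448, 0.4097], [0.4229, -0.0013, -0.9062]] [0.075 0.484 0.211 1.379 0.429 1.381] [ 0.33  0.99 -0.15] 0.08556852043013026
disc top height 16.069280789074526 tilt rad [-1.43377387e-03  5.32320209e-05] 7151
bar top 60.69134463857812 ((16.75005340576172, 0.9627542495727539), (21.991901397705078, 19.997879028320312), 0.19298329949378967)
knob h 55.57500838069164 731
knob top rect (up,yy) ((99.95033264160156, 0.12943410873413086), (19.555450439453125, 13.98281478881836), 0.6646405458450317)
TCP at 100 [0.56665462 0.16855142 0.2109767 ] shift units [ 0.048 -0.009  0.017]
TCP at 37 [0.56019084 0.19438134 0.15387998] shift units [ 0.048 -0.006  1.277]
rot deg [-0.12 -0.01  0.1 ]
max h by |y| [(15, np.float64(187.1)), (20, np.float64(185.4)), (25, np.float64(185.1)), (30, np.float64(183.2)), (35, np.float64(177.8)), (40, np.float64(171.5)), (45, np.float64(165.0)), (50, np.float64(159.8)), (55, np.float64(179.9))]
```

View pics/w_7.png

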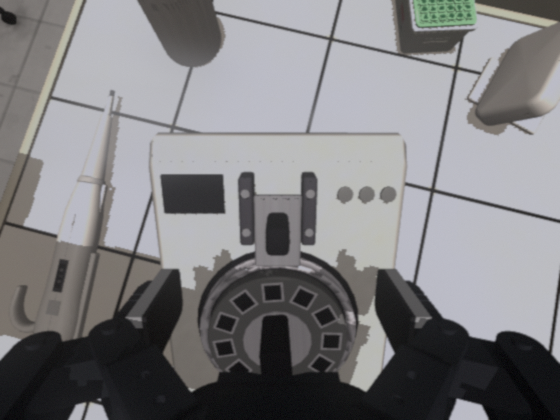

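The knob is at (277,233), on the finger centreline, and the rails are low (at most 24 mm). Descend astride the knob and grip it.

Request:
{"name": "send_rows", "arguments": {
  "increments": [
    [[0.02,0,0.5,0,0,0],[0,0,0.45,0,0,0],[0,0,0.28,0,0,0],[0,0,0,0,0,0],[0,0,0,0,0,0]]
  ]
}}

```text
clock: 16.75
eef_pos: [0.5622, 0.1921, 0.1567]
tool_rot: [0.6, 0.77, 0.134, -0.17]
ft_force: [-0.1, -0.2, -0.1]
grip_width: 0.0852
```

Request:
{"name": "send_rows", "arguments": {
  "increments": [
    [[0,0,0,0,0,0],[0,0,0,0,0,0],[0,0,0,0,0,0],[0,0,0,0,0,0],[0,0,0,0,0,0],[0,0,0,0,0,0],[0,0,0,0,0,0]]
  ],
  "grip": 1
}}

```text
clock: 17.62
eef_pos: [0.5605, 0.1921, 0.156]
tool_rot: [0.6, 0.77, 0.132, -0.171]
ft_force: [-4.0, -3.3, 5.0]
grip_width: 0.013
```

Gripped the knob (13 mm). Slide down-slope.

Request:
{"name": "send_rows", "arguments": {
  "increments": [
    [[-0.1,0,0,0,0,0],[-0.15,0,0,0,0,0],[-0.15,0,0,0,0,0],[-0.12,0,0,0,0,0],[-0.04,0,0,0,0,0],[0,0,0,0,0,0]]
  ]
}}

```text
clock: 18.38
eef_pos: [0.5667, 0.1676, 0.1443]
tool_rot: [0.6, 0.77, 0.133, -0.171]
ft_force: [-3.9, -2.7, 3.3]
grip_width: 0.013
```

```bash
python3 - <<'E'
from workcell import *
import numpy as np
o=get_obs();print(o["eef_pos"],o["ft_force"],o["grip_width"])
print((o["eef_pos"]-np.array([.5605,.1921,.156]))@R if 0 else np.round((o["eef_pos"]-np.array([.5605,.1921,.156]))@np.array([-.2213,.8787,.4229])*1000,2))
E
```

```text
[0.56668243 0.16756619 0.14425712] [-3.9177995  -2.67327667  3.26719539] 0.012971519889197253
-27.89
```

Moved 27.9 mm freely. Push the last few millimetres to the stop.

Request:
{"name": "send_rows", "arguments": {
  "increments": [
    [[-0.04,0,0,0,0,0],[-0.03,0,0,0,0,0],[0,0,0,0,0,0],[0,0,0,0,0,0]]
  ]
}}

```text
clock: 18.88
eef_pos: [0.5672, 0.1657, 0.1434]
tool_rot: [0.6, 0.77, 0.133, -0.172]
ft_force: [-5.0, 0.8, 6.8]
grip_width: 0.0127
```

Total travel is about 30 mm, with force building at the stop. Release and retreat.

Request:
{"name": "send_rows", "arguments": {
  "increments": [
    [[0.02,0,0,0,0,0],[0,0,0,0,0,0],[0,0,0,0,0,0],[0,0,0,0,0,0],[0,0,0,0,0,0]]
  ],
  "grip": 0
}}

```text
clock: 19.5
eef_pos: [0.5682, 0.1655, 0.1428]
tool_rot: [0.6, 0.77, 0.133, -0.171]
ft_force: [0.5, -0.7, -0.1]
grip_width: 0.0856
```

Request:
{"name": "send_rows", "arguments": {
  "increments": [
    [[0,0,-0.5,0,0,0],[0,0,-0.9,0,0,0],[0,0,-0.9,0,0,0],[-0.4,0,-0.2,0,0,0],[-0.6,0,0,0,0,0],[-0.3,0,0,0,0,0],[0,0,0,0,0,0]]
  ]
}}

```text
clock: 20.38
eef_pos: [0.5953, 0.0566, 0.2277]
tool_rot: [0.601, 0.769, 0.133, -0.172]
ft_force: [0.3, -0.4, -0.1]
grip_width: 0.0856
```

```bash
python3 look.py 8; python3 chk.py 8
```

```text
20.375 [0.5953 0.0566 0.2277] [[-0.2194, 0.97, -0.1046], [0.8789, 0.243, 0.4104], [0.4235, -0.0019, -0.9059]] [-0.103  0.554  0.368  1.544  0.409  1.19 ] [ 0.33 -0.4  -0.06] 0.08558772844800817
disc top height 15.956856017057872 tilt rad [-0.00014276  0.00047716] 6008
bar top 60.81969425505948 ((0.2830009460449219, 0.0656290054321289), (49.27962112426758, 19.59178352355957), 4.632580280303955)
knob h 55.686891415869084 492
knob top rect (up,yy) ((68.02759552001953, -0.21296167373657227), (13.547157287597656, 17.13467025756836), 89.99750518798828)
TCP at 100 [0.57399764 0.14056523 0.19748477] shift units [ 1.313 -0.004  1.281]
TCP at 37 [0.56753386 0.16639515 0.14038806] shift units [ 1.311e+00 -1.000e-03  2.541e+00]
rot deg [-0.1  -0.06 -0.01]
max h by |y| [(15, np.float64(23.3)), (20, np.float64(19.5)), (25, np.float64(17.7)), (30, np.float64(-3.7)), (35, np.float64(-3.4)), (40, np.float64(-1.8)), (45, np.float64(-1.5)), (50, np.float64(-1.5)), (55, np.float64(-1.9))]
```

View pics/w_8.png

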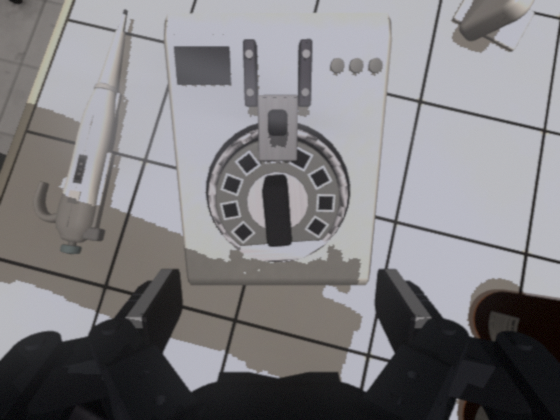

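The blade now covers the rim at (278,145). The knob moved from 97.6 to 68.0 mm up-slope, which puts the latch at about 30 mm. The carousel is unmoved and the gripper is clear, so I'm handing in.

```bash
python3 -c "
from workcell import *
print(job_done())"
```

```text
the job is handed in; nothing more can be done
None
```

I fitted the deep-flat carousel in the reader's seat, flat against flat, and slid the latch down over its rim to its stop. I then opened the gripper, backed off and handed in at about 20.4 s. The hand-in reports no verdict.

- **Carousel choice:** I took the far carousel, because its flat measured 39.9 mm from the axis, which matches the deep one.
- **Seating:** In the last picture the disc top was 15.96 mm above the seat floor, with a tilt under 0.001 rad. The bar was within 0.3 mm of the seat centre and at 4.6° against the seat flat's 4.7°.
- **Latch:** The knob moved from 97.6 to 68.0 mm up the slope, so the latch is about 30 mm closed.
- **Gripper:** It was open and clear, reading about 0.5 N, which is its no-load level.
- **Not checked:** I did not look at the flask or jar again after the moves. The arm passed well above the flask and did not go near the jar.
- **Disagreements:** One knob reading from a closer view came out 2 mm off because it included the knob's side face. It did not affect the result.

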